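# Tap a bearing cup square into a cake stand

## Task

Take the loose bearing cup from the counter and stand it skirt down in the bore on top of the cake stand's column, so that its flange rests on the three stiff shoes. Then tap or press it down alternately around its rim, a little at a time, until its flange is felt to press firmly on the steel seat ring and sits square. Once it is in the bore never let it cock by more than 5 degrees, and while driving it down never push or squeeze it harder than 20 N. Leave the dessert tub, the baking ring and the jar where they are.

Things in the scene. Friction and masses are not known exactly. Their poses are not given: they have to be found in the camera images.
- stand: Cake stand fixed to the counter: foot 150 mm across, 14 mm high; white column 84 mm across, top face 96 mm above the counter. On it round the bore a steel seat ring in three arcs, 59 to 76 mm across, 1 to 8 mm high: its height differs from stand to stand and is not measured; the stop must be felt (force rises steeply). Origin: centre of the foot's underside, z up, x towards one of the shoes.
- bore_mouth (a point): Centre of the bore's mouth (56 mm across, 30 mm deep), level with the column's top; axes as the stand. Three dark steel shoes (4 x 9 mm) stand 13 to 14.5 mm above that level, 31.5 mm from the axis, at 0, 120 and 240 degrees from x. The flange rests on them; each slides down stiffly at 8.5 to 10 N and stays. Pressed on the rim between shoes the cup tips; pressed in its middle it needs about 27 N.
- cup: Sealed bearing cup, loose on the counter, skirt down, 150 to 350 g: round skirt 54 mm across, 20 mm high, its lowest 4 mm tapering to 51 mm; above it a flange 68 mm across, 10 mm thick, with a solid flat top and a black seal 42 mm across. Set loosely in the bore it rests on the shoes with its foot 5 to 7 mm below the column's top. Origin: centre of the skirt's underside, z up its axis.
- cup_flange (a point): Centre of the flange's underside, on the cup's axis, 20 mm above the cup's origin; it ends 1 to 8 mm above the column's top face.
- tub: Bystander: lidded white dessert tub, 68 mm across, 55 mm high, standing loose. Origin: centre of its underside.
- mould: Bystander: steel baking ring, 72 mm across, 45 mm high, standing loose. Origin: centre of its underside.
- jar: Bystander: amber glass jar with a steel lid, 56 mm across, 70 mm high, standing loose. Origin: centre of its underside.
Not all that is in view belongs to the job. Leave any blue or red look-alike of the cup alone. Several things look just like the stand: the one meant starts farthest from the robot's base.

How it is judged:
On the way, in this order (a step that is already met when the one before it is completed fails the run):
1. the cup stands in the mouth of the bore, upright, not yet pressed down (horizontal distance between cup and bore_mouth below 0.004 m and z of cup in the frame of bore_mouth between -0.0105 and -0.0035 m and angle between cup's own z axis and vertical below 0.087 rad), for 0.2 s.
2. the flange is felt to press on the seat ring (part of the stand) with more than 4 N, with the cup in the bore (contact force between cup and stand above 4 N and horizontal distance between cup and bore_mouth below 0.005 m and z of cup_flange in the frame of bore_mouth below 0.0115 m), for 0.02 s.
At the end, for the whole second after the job is handed in: Having been pressed firmly on to the seat ring, the cup is left in the bore (axis within 4 mm), square (tilted less than 0.03 rad), the middle of its flange's underside less than 10 mm above the column's top face, and at rest (horizontal distance between cup_flange and bore_mouth below 0.004 m and z of cup_flange in the frame of bore_mouth below 0.01 m and angle between cup's own z axis and vertical below 0.03 rad and linear speed of cup below 0.02 m/s); the robot touches nothing.
It fails at once if the cup cocks by more than 0.1 rad (5.7 degrees) while in the bore (horizontal distance between cup and bore_mouth below 0.008 m and z of cup in the frame of bore_mouth below -0.003 m and angle between cup's own z axis and vertical above 0.1 rad).
It fails at once if while the cup is being driven down (foot more than 8.5 mm below the bore's mouth) the robot pushes or squeezes it with more than 24 N in all (horizontal distance between cup and bore_mouth below 0.008 m and z of cup in the frame of bore_mouth below -0.0085 m and contact force between any of the fingers, the arm and cup above 24 N).
It fails at once if a bystander is moved more than 20 mm (distance of any of tub, mould, jar from where it was at the start of the episode above 0.02 m).
It also fails if it takes over 72 s, if anything falls off the work surface, if the arm or the gripper's body presses on something with over 40 N, if the wrist force passes 120 N, or if a joint passes its speed limit or range.

## Robot

A 6-joint arm with a two-finger parallel gripper is mounted at the origin on the work surface. World frame = base frame: x ahead of the robot, y to its left, z up, the work surface at z = 0. Lengths are in m, angles in rad, forces in N, time in s.
With the tool pointing down it reaches from about 0.25 to 0.775 m from the base axis. Payload 4 kg.
Tool frame: the origin (TCP) lies on the centre line of the jaws, within the pads' length; the fingertips stand 25 mm ahead of it and the grasp point (between the pads) lies 6 mm ahead of it; z points along the fingers, y is the line along which they close (so a half turn about z gives the same grasp; the last joint's range is limited). The gripper opens to 94 mm and grips with 3 to 60 N. Pads are 16 mm wide; open, the fingers measure 119 mm over their backs; the gripper's body (75 mm by 177 mm) begins 78 mm behind the grasp point.
Start: joints at [-1.291, 0.087, 1.371, -0, 1.684, -0.103], TCP at [0.205, -0.51, 0.231] pointing down, gripper open.
Joint ranges: [-3.1, 3.1], [-0.76, 2.03], [0.27, 2.55], [-1.08, 4.22], [0.17, 2.65], [-2.57, 2.57]. Speed limits (rad/s): [2.79, 2.79, 3.14, 3.14, 3.14, 3.14].

## Interface

Orientations are given as [roll, pitch, yaw] about the fixed x, y, z axes, in that order (R = Rz(yaw) Ry(pitch) Rx(roll)).
In Python, from bench import robot, imaging gives the robot as it stands. The module is installed in compiled form; this text tells all that it offers.
- The arm moves only by the tool drive_tool, never from a script. Its argument "series" is a list of rows, each a list of 3 entries, a list of its own where there are three numbers: the finger opening in m, from 0 to 0.094, then the shift along the tool's x, y, z in m, then the turn, a rotation vector about the tool's x, y, z in rad. A call has 1 to 5 rows; each row is the pose to reach, as a shift and turn from the pose commanded when the call began, along the tool's axes at that moment; what a row does not reach only later rows make up. A row lasts 1/8 s, in which the tool goes at most 62.5 mm and 10.7 degrees, less where a joint would pass 70% of its speed; a pose out of reach is approached as far as the arm can. A call with a gripper value outside its range is refused whole. The fingers move at their own pace and stop on an object; the grip force is fixed at half the most. Time passes only in rows, so rows that repeat a pose let the fingers close. It gives the time, the measured TCP pose, the force, the opening and the grip force at its end, in the units of the state.
- robot.get_obs(): the state, without advancing time (a new reading comes with each control period).
- imaging.snapshot(name): name is "scene" or "top" or "wrist"; returns the picture (384x512x3 uint8, red, green, blue); there is no depth.
- imaging.get_calibration(name): a dict with "intrinsics" (3x3 intrinsics, pixels), "position" and "rotation" of the camera in the world. Camera axes: x right, y up, looking along -z (the intrinsics and any distortion apply to the point x, -y, -z); pixel columns grow to the right and rows downward; lengths in m; the calibration is good to about 2 mm. A picture is of the moment at which its call begins: read the wrist's pose just before it. get_calibration takes no time and is no camera call; for the wrist camera it gives the pose at the moment of the call.
- robot.close_job(): hands the job in; it is judged then, once.
The state is a dict: "time": time; "joint_positions": joint angles; "qvel": joint speeds; "joint_torque": joint torques, N m; "tool_pos": TCP position; "ee_rot": TCP orientation; "wrist_force": force on the tool from outside, world axes, zero at the start; "wrist_torque": the same for the moment, N m; "width": finger opening in m; "finger_force": force on a finger pad.
Only numpy, scipy, OpenCV 4.12 (cv2) and the standard library are available. Lean on these libraries where they do the work, as an engineer would, in place of code of your own. Each camera call takes 0.05 s, during which the arm holds its last target. There are 200 camera calls.

## Working session

There is one attempt and no reset: what is moved stays moved. The work goes in short steps, Python scripts to look and compute and a tool call to move; the robot and the scene stay as the last step left them, time stands still between calls to the robot, and variables do not carry over. Pictures are saved under pics/ and viewed, at most 10 in all, crops included, and the job is handed in when it is done.

Besides the shell and the picture viewer there is one more tool, called after "Request:" as name(argument=value, ...) on one line, values as JSON. drive_tool: Moves the arm, as the interface text tells. Its arguments: {"type":"object","properties":{"series":{"type":"array"}},"required":["series"]}

```bash
mkdir -p pics; python3 - <<'E'
from bench import robot, imaging
import cv2
o=robot.get_obs();print({k:(v if not hasattr(v,'round') else v) for k,v in o.items()})
for n in("top","scene"):
    im=imaging.snapshot(n);cv2.imwrite(f"pics/{n}0.png",im[:,:,::-1]);c=imaging.get_calibration(n);print(n,c)
E
```

```text
{'time': 0.0, 'joint_positions': array([-1.29106237e+00,  8.79916422e-02,  1.37221814e+00, -2.55050744e-05,
        1.68359142e+00, -1.03082856e-01]), 'qvel': array([ 0.00048936,  0.00030113,  0.00072443, -0.00144222, -0.00018405,
        0.00100654]), 'joint_torque': array([ 4.36791424e-04, -3.40173376e+01, -3.02430689e+01,  7.19442498e-02,
        3.29017255e-02, -2.00842201e-04]), 'tool_pos': array([ 0.20530778, -0.50972663,  0.22930241]), 'ee_rot': array([-3.13939322e+00, -2.02045420e-04,  3.82813750e-01]), 'wrist_force': array([ 0.20417354, -0.50298475, -0.14252705]), 'wrist_torque': array([ 0.04113245, -0.00565519,  0.02658556]), 'finger_force': 0.0, 'width': 0.09407615905063099}
top {'intrinsics': array([[353.17248608,   0.        , 255.64277525],
       [  0.        , 353.17248608, 193.80827591],
       [  0.        ,   0.        ,   1.        ]]), 'position': array([ 0.40589205, -0.0922326 ,  0.93298005]), 'rotation': array([ 0.13570636, -0.01025716, -1.59794481])}
scene {'intrinsics': array([[427.11674868,   0.        , 257.34175216],
       [  0.        , 427.11674868, 194.18818745],
       [  0.        ,   0.        ,   1.        ]]), 'position': array([1.1146096 , 0.17256017, 0.65749507]), 'rotation': array([ 0.86722635, -0.01563172,  1.95707786])}
```

View pics/top0.png

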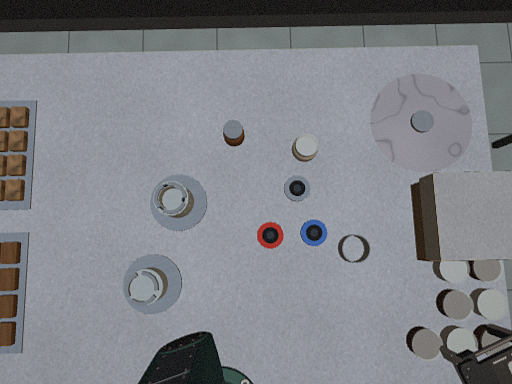

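View pics/scene0.png

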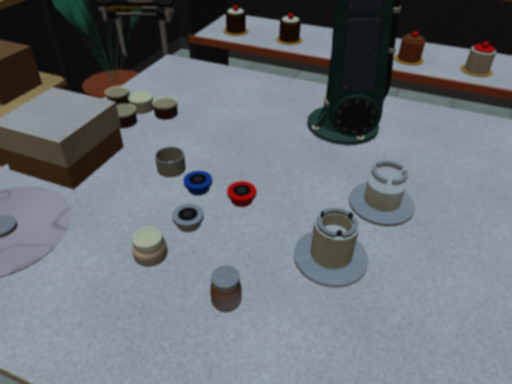

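Candidates: the cup is grey-steel at top (297,188), and its look-alikes are red (270,235) and blue (314,233). The stands are at (172,198), which is farther from the base, and (146,288), which is nearer. I choose the grey cup and the far stand. Bystanders: tub (306,147), ring (353,248), jar (233,132).

```bash
cat >h.py <<'E'
import numpy as np,cv2
from scipy.spatial.transform import Rotation as R
def ray(c,u,v):
    K=c["intrinsics"];d=np.array([(u-K[0,2])/K[0,0],-(v-K[1,2])/K[1,1],-1.])
    return np.array(c["position"]),R.from_euler("xyz",c["rotation"]).apply(d)
def onz(c,u,v,z):
    p,d=ray(c,u,v);return p+d*(z-p[2])/d[2]
def proj(c,P):
    q=R.from_euler("xyz",c["rotation"]).inv().apply(np.array(P)-c["position"]);K=c["intrinsics"]
    return K[0,2]-K[0,0]*q[0]/q[2],K[1,2]+K[1,1]*q[1]/q[2]
E
python3 - <<'E'
from h import *
from bench import imaging
T=cv2.imread("pics/top0.png");S=cv2.imread("pics/scene0.png")
ct,cs=imaging.get_calibration("top"),imaging.get_calibration("scene")
for n,u,v,z in[("cup",297,188,.03),("red",270,235,.03),("blue",314,233,.03),("foot",179.5,202.5,.014),("col",172,198,.10),("foot2",152.5,284,.014),("tub",306,147,.055),("mould",353,248,.045),("jar",233,130,.07)]:
    P=onz(ct,u,v,z);print(n,P.round(4),np.hypot(*P[:2]).round(3),"in scene",np.round(proj(cs,P),1))
a=cv2.resize(T[160:240,140:340],None,fx=4,fy=4,interpolation=cv2.INTER_CUBIC)
b=cv2.resize(S[180:280,160:360],None,fx=4,fy=4,interpolation=cv2.INTER_CUBIC)[:280]
cv2.imwrite("pics/crop1.png",np.vstack([a,b]))
# foot ellipse & cup
h=cv2.cvtColor(T,cv2.COLOR_BGR2HSV)
for n,(u,v) in dict(cup=(297,188),foot=(200,205),bg=(240,205),col=(172,201),shoe=(185,210)).items():print(n,h[v-2:v+3,u-2:u+3].reshape(-1,3).mean(0).round())
print(h[188,280:315].tolist())
E
```

```text
cup [ 0.5413 -0.2123  0.03  ] 0.581 in scene [187.6 212.5]
red [ 0.4224 -0.1384  0.03  ] 0.444 in scene [241.2 188.7]
blue [ 0.4244 -0.2507  0.03  ] 0.493 in scene [197.6 177.4]
foot [0.5133 0.0944 0.014 ] 0.522 in scene [328.5 250. ]
col [0.5144 0.0947 0.1   ] 0.523 in scene [334.1 219.7]
foot2 [0.3075 0.1621 0.014 ] 0.348 in scene [379.7 197.6]
tub [ 0.643  -0.2366  0.055 ] 0.685 in scene [150.  232.2]
mould [ 0.3843 -0.3435  0.045 ] 0.515 in scene [171.6 154.3]
jar [ 0.6876 -0.0515  0.07  ] 0.69 in scene [225.3 272.6]
cup [106.  43.  60.]
foot [107.  36. 141.]
bg [111.  19. 163.]
col [100.  20. 162.]
shoe [31. 44. 99.]
[[110, 19, 160], [113, 19, 164], [110, 19, 161], [124, 13, 135], [103, 14, 127], [107, 38, 142], [106, 31, 140], [107, 34, 142], [108, 38, 154], [93, 36, 64], [96, 64, 20], [30, 11, 23], [45, 21, 24], [132, 34, 38], [115, 44, 64], [109, 36, 57], [94, 38, 54], [99, 57, 58], [105, 49, 63], [110, 38, 61], [105, 49, 62], [99, 60, 30], [8, 33, 31], [110, 49, 31], [75, 109, 14], [107, 35, 115], [109, 37, 144], [107, 33, 145], [107, 38, 140], [105, 38, 136], [113, 21, 155], [108, 19, 157], [108, 19, 159], [110, 19, 162], [105, 17, 154]]
```

View pics/crop1.png

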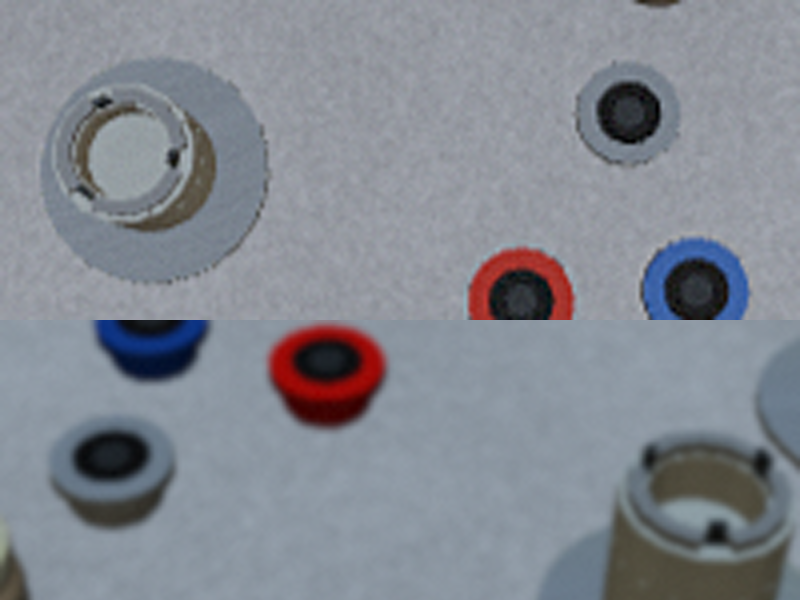

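The crop confirms the choice. The grey cup with the black seal is at crop (628,113), and the stand with its three dark shoes is at crop (103,102), (173,157) and (84,193).

```bash
cat >>h.py <<'E'
def tomove(o,P,yaw=None):
    """shift in tool axes from measured TCP to world P, and turn about tool z to reach yaw"""
    Rt=R.from_euler("xyz",o["ee_rot"]);s=Rt.inv().apply(np.array(P)-o["tool_pos"])
    return s.round(4)
E
python3 - <<'E'
from h import *
from bench import imaging,robot
T=cv2.imread("pics/top0.png");S=cv2.imread("pics/scene0.png")
ct,cs=imaging.get_calibration("top"),imaging.get_calibration("scene")
o=robot.get_obs()
def blob(I,box,f,n,k):
    u0,u1,v0,v1=box;h=cv2.cvtColor(I,cv2.COLOR_BGR2HSV)[v0:v1,u0:u1]
    m=f(h).astype(np.uint8);N,_,st,ce=cv2.connectedComponentsWithStats(m)
    i=np.argsort(-st[1:,4])[:k]+1
    print(n,[(ce[j]+[u0,v0]).round(2).tolist()+[int(st[j,4])] for j in i]);return [ce[j]+[u0,v0] for j in i]
c=blob(T,(275,320,168,210),lambda h:(h[...,1]>28)|(h[...,2]<110),"cup",1)[0];P=onz(ct,*c,.03);print("cup top",P)
u=blob(T,(283,311,176,200),lambda h:h[...,2]<80,"seal",1)[0];print("seal",onz(ct,*u,.03))
Q=blob(S,(170,206,200,226),lambda h:h[...,2]<70,"sealS",1)[0];print("seal scene",onz(cs,*Q,.03))
hs=.1098
t=blob(T,(155,192,178,215),lambda h:h[...,2]<62,"shoesT",5)
s=blob(S,(312,362,200,245),lambda h:h[...,2]<50,"shoesS",5)
def rep(ps,c):
    W=np.array([onz(c,*p,hs) for p in ps]);m=W.mean(0);print(W.round(4).tolist(),"mean",m.round(4),"r",np.hypot(*(W-m)[:,:2].T).round(4),"ang",np.degrees(np.arctan2(*(W-m)[:,1::-1].T)).round(1))
rep([(165.75,185.5),(183.25,199.25),(161,208.25)],ct)
for q,cc in((t,ct),(s,cs)):
    if len(q)>=3:rep(q[:3],cc)
print("to above cup",tomove(o,[P[0],P[1],.12]))
E
```

```text
cup [[296.57, 187.92, 515]]
cup top [ 0.5415594  -0.21120572  0.03      ]
seal [[296.77, 187.83, 191]]
seal [ 0.54177071 -0.21175422  0.03      ]
sealS [[187.44, 213.58, 181]]
seal scene [ 0.5444775  -0.21081944  0.03      ]
shoesT [[183.14, 199.29, 7], [165.4, 185.4, 5], [161.2, 207.8, 5]]
shoesS [[338.82, 233.24, 17], [349.73, 215.67, 15], [322.11, 214.33, 9]]
[[0.5432, 0.1073, 0.1098], [0.5095, 0.0662, 0.1098], [0.4897, 0.1179, 0.1098]] mean [0.5142 0.0971 0.1098] r [0.0308 0.0313 0.0321] ang [ 19.3 -98.5 139.6]
[[0.5095, 0.0664, 0.1098], [0.5435, 0.1081, 0.1098], [0.4908, 0.1175, 0.1098]] mean [0.5146 0.0973 0.1098] r [0.0313 0.0308 0.0312] ang [-99.4  20.4 139.7]
[[0.5561, 0.1127, 0.1098], [0.5027, 0.1205, 0.1098], [0.5196, 0.0716, 0.1098]] mean [0.5261 0.1016 0.1098] r [0.032  0.0301 0.0307] ang [  20.4  141.1 -102.3]
to above cup [ 0.4234 -0.1511  0.1098]
```

The cup is at about (0.542, -0.211). The bore is at about (0.514, 0.096), with the shoes at 20, 140 and -100 degrees. The sizes match the description: shoe radius 31 mm, reach OK. Moving above the cup.

Request:
drive_tool(series=[[0.094,[0.423,-0.151,0.08],[0,0,0]],[0.094,[0.423,-0.151,0.08],[0,0,0]],[0.094,[0.423,-0.151,0.08],[0,0,0]],[0.094,[0.423,-0.151,0.08],[0,0,0]],[0.094,[0.423,-0.151,0.08],[0,0,0]]])

```text
time: 0.72
tool_pos: [0.4366, -0.3044, 0.1749]
ee_rot: [-3.141, 0.0, 0.383]
wrist_force: [0.1, -0.3, 0.3]
width: 0.0943
finger_force: 0.0
```

Request:
drive_tool(series=[[0.094,[0.132,-0.047,0.045],[0,0,0]],[0.094,[0.132,-0.047,0.045],[0,0,0]],[0.094,[0.132,-0.047,0.045],[0,0,0]],[0.094,[0.132,-0.047,0.045],[0,0,0]]])

```text
time: 1.23
tool_pos: [0.5403, -0.2124, 0.1296]
ee_rot: [-3.14, 0.002, 0.385]
wrist_force: [0.3, -0.4, -0.3]
width: 0.0937
finger_force: 0.0
```

```bash
python3 - <<'E'
from h import *
from bench import imaging,robot
o=robot.get_obs();c=imaging.get_calibration("wrist");print(o["tool_pos"],o["joint_positions"].round(3),tomove(o,[.5417,-.2115,.041]));print(c)
im=imaging.snapshot("wrist")[:,:,::-1];cv2.imwrite("pics/w1.png",im)
print("cup proj",proj(c,[.5417,-.2115,.03]))
E
```

```text
[ 0.54032544 -0.21238968  0.12956103] [-4.720e-01  1.970e-01  1.449e+00 -1.000e-03  1.498e+00  7.140e-01] [ 0.0018 -0.0002  0.0886]
{'intrinsics': array([[322.98321687,   0.        , 259.54597705],
       [  0.        , 322.98321687, 188.17942858],
       [  0.        ,   0.        ,   1.        ]]), 'position': array([ 0.61905921, -0.17976102,  0.28387617]), 'rotation': array([-0.29342208,  0.0013312 , -1.18555562])}
cup proj (np.float64(260.3685347437417), np.float64(196.1742211086772))
```

View pics/w1.png

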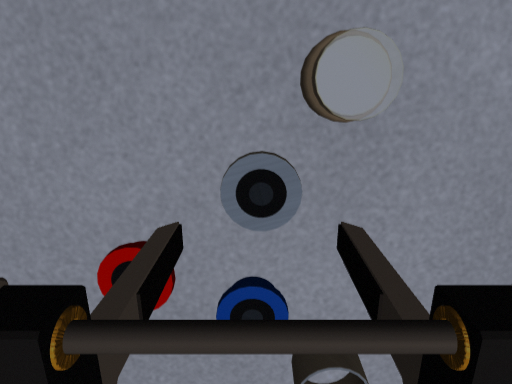

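The wrist view shows the grey cup centred between the fingers at (261,192). It's clear of the tub (350,75) and of the blue and red cups. I'll grip it at two yaws 90 degrees apart to centre it.

Request:
drive_tool(series=[[0.094,[0.004,0,0.03],[0,0,-0.18]],[0.094,[0.004,0,0.03],[0,0,-0.36]],[0.094,[0.004,0,0.03],[0,0,-0.54]],[0.094,[0.004,0,0.03],[0,0,-0.72]],[0.094,[0.004,0,0.03],[0,0,-0.9]]])

```text
time: 1.9
tool_pos: [0.5432, -0.2142, 0.1021]
ee_rot: [3.14, 0.001, 1.285]
wrist_force: [-0.7, 0.5, 0.4]
width: 0.0942
finger_force: 0.0
```

Request:
drive_tool(series=[[0.094,[0,0,0],[0,0,-0.18]],[0.094,[0,0,0],[0,0,-0.36]],[0.094,[0,0,0],[0,0,-0.54]],[0.094,[0,0,0],[0,0,-0.67]],[0.094,[0,0,0.03],[0,0,-0.67]]])

```text
time: 2.52
tool_pos: [0.5454, -0.2153, 0.0749]
ee_rot: [3.136, 0.008, 1.95]
wrist_force: [-0.0, -0.6, -0.1]
width: 0.0937
finger_force: 0.0
```

Request:
drive_tool(series=[[0.094,[0,0,0],[0,0,0]],[0.094,[0,0,0],[0,0,0]],[0.094,[0,0,0],[0,0,0]]])

```text
time: 2.9
tool_pos: [0.5447, -0.2126, 0.0724]
ee_rot: [3.14, 0.002, 1.952]
wrist_force: [0.1, -0.6, -0.2]
width: 0.094
finger_force: 0.0
```

```bash
python3 - <<'E'
from h import *
from bench import robot
o=robot.get_obs();print(o["tool_pos"],o["ee_rot"],tomove(o,[.5435,-.2112,.041]))
E
```

```text
[ 0.5447311  -0.21261377  0.07238398] [3.13991235e+00 2.26152097e-03 1.95198165e+00] [ 0.0018 -0.0007  0.0314]
```

Request:
drive_tool(series=[[0.094,[0.0015,0,0.031],[0,0,0]],[0.094,[0.0015,0,0.031],[0,0,0]],[0.06,[0.0015,0,0.031],[0,0,0]],[0.06,[0.0015,0,0.031],[0,0,0]],[0.06,[0.0015,0,0.031],[0,0,0]]])

```text
time: 3.52
tool_pos: [0.544, -0.2107, 0.0408]
ee_rot: [3.141, 0.002, 1.953]
wrist_force: [0.6, 0.3, 5.4]
width: 0.0674
finger_force: 20.1
```

Request:
drive_tool(series=[[0.06,[0,0,0],[0,0,0]],[0.06,[0,0,0],[0,0,0]],[0.06,[0,0,0],[0,0,0]]])

```text
time: 3.9
tool_pos: [0.5441, -0.2106, 0.0408]
ee_rot: [3.141, 0.002, 1.953]
wrist_force: [-0.7, -0.6, 5.2]
width: 0.0674
finger_force: 30.0
```

Request:
drive_tool(series=[[0.094,[0,0,0],[0,0,0]],[0.094,[0,0,0],[0,0,0]],[0.094,[0,0,0],[0,0,0.18]],[0.094,[0,0,0],[0,0,0.36]],[0.094,[0,0,0],[0,0,0.54]]])

```text
time: 4.53
tool_pos: [0.5433, -0.21, 0.0389]
ee_rot: [-3.141, -0.0, 1.407]
wrist_force: [0.4, 0.1, -0.4]
width: 0.094
finger_force: 0.0
```

Request:
drive_tool(series=[[0.094,[0,0,0],[0,0,0.18]],[0.094,[0,0,0],[0,0,0.36]],[0.094,[0,0,0],[0,0,0.54]],[0.094,[0,0,0],[0,0,0.72]],[0.094,[0,0,0],[0,0,0.9]]])

```text
time: 5.15
tool_pos: [0.5433, -0.21, 0.0389]
ee_rot: [-3.141, 0.0, 0.507]
wrist_force: [-0.2, -0.0, -0.3]
width: 0.0939
finger_force: 0.0
```

Request:
drive_tool(series=[[0.094,[0,0,0],[0,0,0.16]],[0.094,[0,0,0],[0,0,0.16]],[0.06,[0,0,0],[0,0,0.16]],[0.06,[0,0,0],[0,0,0.16]],[0.06,[0,0,0],[0,0,0.16]]])

```text
time: 5.78
tool_pos: [0.5437, -0.2104, 0.0397]
ee_rot: [3.141, -0.0, 0.353]
wrist_force: [-0.6, 1.4, -0.8]
width: 0.0672
finger_force: 20.4
```

Request:
drive_tool(series=[[0.06,[0,0,0],[0,0,0]],[0.06,[0,0,0],[0,0,0]]])

```text
time: 6.02
tool_pos: [0.5437, -0.2104, 0.0397]
ee_rot: [3.141, -0.0, 0.353]
wrist_force: [0.7, -1.1, -1.1]
width: 0.0674
finger_force: 30.0
```

Request:
drive_tool(series=[[0.06,[0,0,-0.06],[0,0,0]],[0.06,[0,0,-0.12],[0,0,0]],[0.06,[0,0,-0.18],[0,0,0]],[0.06,[0.002,-0.05,-0.18],[0,0,0]],[0.06,[0.004,-0.11,-0.18],[0,0,0]]])

```text
time: 6.65
tool_pos: [0.5092, -0.1051, 0.2202]
ee_rot: [3.141, -0.001, 0.351]
wrist_force: [0.7, 0.4, -2.7]
width: 0.0672
finger_force: 30.0
```

Request:
drive_tool(series=[[0.06,[0.002,-0.06,0],[0,0,0]],[0.06,[0.004,-0.12,0],[0,0,0]],[0.06,[0.006,-0.17,0],[0,0,0]],[0.06,[0.006,-0.188,0],[0,0,0]],[0.06,[0.006,-0.188,0],[0,0,0]]])

```text
time: 7.28
tool_pos: [0.4497, 0.0733, 0.2194]
ee_rot: [3.141, 0.0, 0.355]
wrist_force: [0.6, 0.3, -2.9]
width: 0.0674
finger_force: 30.0
```

Request:
drive_tool(series=[[0.06,[0,0,0],[0,0,0]],[0.06,[0,0,0],[0,0,0]]])

```text
time: 7.52
tool_pos: [0.4505, 0.0716, 0.2194]
ee_rot: [3.141, 0.001, 0.351]
wrist_force: [-0.2, 0.1, -1.3]
width: 0.0673
finger_force: 30.0
```

```bash
python3 - <<'E'
from h import *
from bench import imaging,robot
o=robot.get_obs();c=imaging.get_calibration("wrist");print(o["tool_pos"],o["ee_rot"],o["width"],c["position"],c["rotation"])
im=imaging.snapshot("wrist")[:,:,::-1];cv2.imwrite("pics/w2.png",im)
im=imaging.snapshot("top")[:,:,::-1];cv2.imwrite("pics/top2.png",im)
print("bore proj",proj(c,[.516,.0973,.1098]))
E
```

```text
[0.45049036 0.07161511 0.21942049] [3.14125070e+00 5.89239351e-04 3.50677864e-01] 0.06728322500669001 [0.52994841 0.10168859 0.37389384] [-2.91797102e-01 -3.27299072e-04 -1.21988658e+00]
bore proj (np.float64(258.59123632178427), np.float64(110.32228958703881))
```

View pics/w2.png

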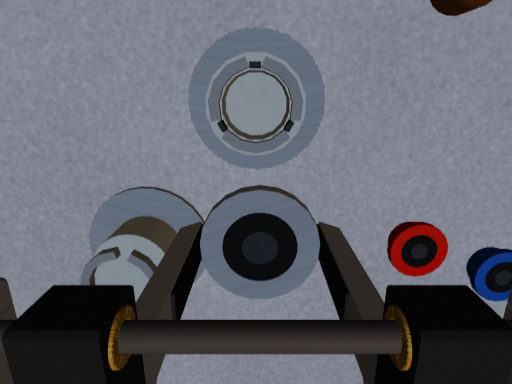

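The wrist view shows the cup held with its seal at (260,246) and the bore ahead at about (256,104). The shoes are at (255,64), (223,126) and (289,126). I'll take the bore relative to the held cup.

```bash
python3 - <<'E'
from h import *
from bench import imaging,robot
I=cv2.imread("pics/w2.png");c=imaging.get_calibration("wrist");o=robot.get_obs()
def blobs(box,thr,k):
    u0,u1,v0,v1=box;g=cv2.cvtColor(I,cv2.COLOR_BGR2GRAY)[v0:v1,u0:u1]
    N,_,st,ce=cv2.connectedComponentsWithStats((g<thr).astype(np.uint8));i=np.argsort(-st[1:,4])[:k]+1
    return [(ce[j]+[u0,v0]).tolist()+[int(st[j,4])] for j in i]
s=blobs((210,302,55,135),45,5);q=blobs((218,302,208,286),60,2);print(np.round(s,1).tolist(),np.round(q,1).tolist())
W=np.array([onz(c,a,b,.1098) for a,b,_ in s[:3]]);m=W.mean(0)
print("bore",m,"r",np.hypot(*(W-m)[:,:2].T),"ang",np.degrees(np.arctan2(*(W-m)[:,1::-1].T)))
zt=o["tool_pos"][2]-.041+.0295+.0015  # flange top
p=onz(c,q[0][0],q[0][1],zt);print("cup seen",p,"tool",o["tool_pos"],zt)
b=o["tool_pos"]-p;b[2]=0;print("bias",b,"bore corr",m+b, "shift",tomove(o,[*(m+b)[:2],.2]), "shift nobias",tomove(o,[*m[:2],.2]))
E
```

```text
[[284.9, 101.7, 78.0], [222.3, 125.4, 67.0], [288.2, 125.2, 66.0], [255.0, 64.5, 66.0], [267.0, 73.0, 1.0]] [[259.5, 246.4, 4007.0]]
bore [0.51236842 0.09083915 0.1098    ] r [0.01991198 0.03495493 0.01969379] ang [-31.70595951 120.41589478 -87.79856941]
cup seen [0.45136919 0.07318164 0.20951551] tool [0.45041302 0.07186659 0.21951551] 0.20951550906732536
bias [-0.00095617 -0.00131505  0.        ] bore corr [0.51141225 0.0895241  0.1098    ] shift [0.0634 0.0044 0.0195] shift nobias [0.0647 0.0035 0.0195]
```

```bash
python3 - <<'E'
from h import *
from bench import imaging,robot
c=imaging.get_calibration("wrist");o=robot.get_obs()
W=np.array([onz(c,a,b,.1093) for a,b in((222.3,125.4),(288.2,125.2),(255,64.5))]);m=W.mean(0)
print("bore",m,"r",np.hypot(*(W-m)[:,:2].T),"ang",np.degrees(np.arctan2(*(W-m)[:,1::-1].T)))
for b in(0,np.array([-.00096,-.0013,0])):print(m+b,tomove(o,[*(m+b)[:2],.15]))
E
```

```text
bore [0.51827271 0.10135379 0.1093    ] r [0.03077124 0.03070004 0.03068048] ang [140.19489138 -99.68628668  20.13908061]
[0.51827271 0.10135379 0.1093    ] [ 0.0739 -0.0044  0.0695]
[0.51731271 0.10005379 0.1093    ] [ 0.0725 -0.0035  0.0695]
```

Request:
drive_tool(series=[[0.06,[0.035,-0.0013,0],[0,0,0]],[0.06,[0.0715,-0.0027,0],[0,0,0]],[0.06,[0.0715,-0.0027,0.04],[0,0,0]],[0.06,[0.0715,-0.0027,0.069],[0,0,0]],[0.06,[0.0715,-0.0027,0.069],[0,0,0]]])

```text
time: 8.25
tool_pos: [0.5146, 0.0993, 0.1475]
ee_rot: [-3.14, 0.007, 0.352]
wrist_force: [-0.2, 0.2, -1.5]
width: 0.0676
finger_force: 30.0
```

Request:
drive_tool(series=[[0.06,[0,0,0],[0,0,0]],[0.06,[0,0,0],[0,0,0]]])

```text
time: 8.5
tool_pos: [0.5174, 0.1, 0.1528]
ee_rot: [3.141, -0.004, 0.352]
wrist_force: [-0.3, 0.5, -1.1]
width: 0.0671
finger_force: 30.0
```

```bash
python3 - <<'E'
from h import *
from bench import imaging,robot
o=robot.get_obs();c=imaging.get_calibration("wrist");print(o["tool_pos"],o["ee_rot"])
w=imaging.snapshot("wrist")[:,:,::-1];s=imaging.snapshot("scene")[:,:,::-1];cv2.imwrite("pics/w3.png",w);cv2.imwrite("pics/s3.png",s)
cv2.imwrite("pics/c3.png",np.hstack([cv2.resize(w[160:320,190:330],None,fx=2.8,fy=2.8),cv2.resize(s[160:288,280:392],None,fx=3.5,fy=3.5)]))
E
```

```text
[0.51735476 0.10001583 0.15281009] [ 3.14051619 -0.00367429  0.35247355]
```

View pics/c3.png

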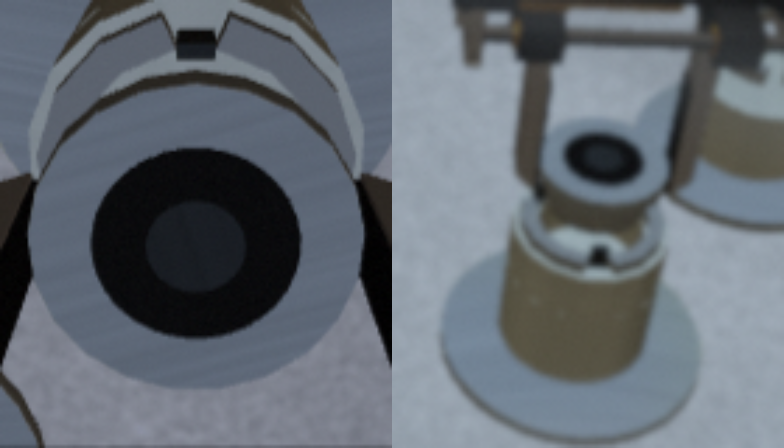

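The crop shows the cup laterally centred on the column: edges at 28 and 364, seal at 196. The front shoe is at crop (196,38). I'll check the fore-aft offset from that shoe and from the scene view.

```bash
python3 - <<'E'
from h import *
from bench import imaging,robot
o=robot.get_obs();c=imaging.get_calibration("wrist");cs=imaging.get_calibration("scene");print(o["tool_pos"],o["ee_rot"])
Rt=R.from_euler("xyz",o["ee_rot"])
f=lambda P:Rt.inv().apply(P-o["tool_pos"])
g=cv2.cvtColor(cv2.imread("pics/w3.png"),cv2.COLOR_BGR2GRAY)
print(g[166:184,260].tolist())
def blob(I,box,thr):
    u0,u1,v0,v1=box;g=cv2.cvtColor(I,cv2.COLOR_BGR2GRAY)[v0:v1,u0:u1]
    N,_,st,ce=cv2.connectedComponentsWithStats((g<thr).astype(np.uint8));j=np.argmax(st[1:,4])+1;return ce[j]+[u0,v0]
W=cv2.imread("pics/w3.png");S=cv2.imread("pics/s3.png")
u=blob(W,(220,300,208,284),60);zt=o["tool_pos"][2]-.0097
a=f(onz(c,*u,zt));b=f(onz(c,260,173.7,.1095));print("wrist seal",a,"shoe",b,"bore rel cup x",b[0]-a[0]-.0315,"y",b[1]-a[1])
u=blob(S,(438-0 if 0 else 438,439,0,1),0) if 0 else blob(S,(435//1 if 0 else 325,345,0,0),0) if 0 else None
u=blob(S,(335,355+10,195,215),60);v=blob(S,(332,345,228,236),60)
print(u,v)
u=blob(S,(326,358,194,216),60);a=f(onz(cs,*u,zt));print("scene seal",u,a)
for p in((338.8,230.8),):
    b=f(onz(cs,*p,.1095));print("scene shoe top",b,b-a)
E
```

```text
[0.51702301 0.10008247 0.15236952] [ 3.14071135e+00 -2.95508777e-03  3.52631381e-01]
[132, 132, 132, 121, 77, 9, 9, 11, 11, 19, 30, 28, 26, 29, 38, 84, 132, 132]
wrist seal [ 0.00152478 -0.00091     0.00970375] shoe [ 0.03518834 -0.00062124  0.04297316] bore rel cup x 0.0021635611743111016 y 0.00028875724964723133
[341.78865979 205.11340206] [338.7  233.15]
scene seal [339.93775934 204.90871369] [ 0.00129653 -0.00028481  0.00970363]
scene shoe top [0.03445448 0.0008583  0.0429723 ] [0.03315795 0.0011431  0.03326867]
```

By the shoe's top face (v≈177), the bore sits about 1 mm back along tool x. Correcting by that and lowering.

Request:
drive_tool(series=[[0.06,[-0.0008,0,0.005],[0,0,0]],[0.06,[-0.0008,0,0.009],[0,0,0]],[0.06,[-0.0008,0,0.013],[0,0,0]],[0.06,[-0.0008,0,0.016],[0,0,0]],[0.06,[-0.0008,0,0.017],[0,0,0]]])

```text
time: 9.22
tool_pos: [0.5155, 0.0998, 0.1334]
ee_rot: [3.141, 0.0, 0.353]
wrist_force: [0.1, -0.1, -1.6]
width: 0.0673
finger_force: 30.0
```

Request:
drive_tool(series=[[0.06,[0,0,0],[0,0,0]],[0.06,[0,0,0],[0,0,0]]])

```text
time: 9.48
tool_pos: [0.5155, 0.0998, 0.1338]
ee_rot: [3.141, -0.0, 0.353]
wrist_force: [0.9, -0.0, -2.4]
width: 0.0673
finger_force: 30.0
```

Request:
drive_tool(series=[[0.06,[0,0,0.001],[0,0,0]],[0.06,[0,0,0.002],[0,0,0]],[0.06,[0,0,0.003],[0,0,0]],[0.06,[0,0,0.003],[0,0,0]]])

```text
time: 9.98
tool_pos: [0.5161, 0.0998, 0.1313]
ee_rot: [3.141, -0.002, 0.353]
wrist_force: [1.5, 0.1, 0.8]
width: 0.0672
finger_force: 30.0
```

Request:
drive_tool(series=[[0.06,[0.0006,0,0],[0,0,0]],[0.06,[0.0006,0,0.001],[0,0,0]],[0.06,[0.0006,0,0.001],[0,0,0]]])

```text
time: 10.35
tool_pos: [0.5162, 0.1, 0.1299]
ee_rot: [3.141, -0.001, 0.353]
wrist_force: [1.6, -0.6, 1.3]
width: 0.0668
finger_force: 30.0
```

Request:
drive_tool(series=[[0.075,[0,0,0],[0,0,0]],[0.085,[0,0,0],[0,0,0]],[0.094,[0,0,0],[0,0,0]],[0.094,[0,0,0],[0,0,0]]])

```text
time: 10.85
tool_pos: [0.5158, 0.1, 0.1295]
ee_rot: [-3.142, 0.0, 0.353]
wrist_force: [-0.1, -0.0, -0.2]
width: 0.0936
finger_force: 0.0
```

Request:
drive_tool(series=[[0.094,[0,0,-0.03],[0,0,0]],[0.094,[-0.04,0,-0.06],[0,0,0]],[0.094,[-0.07,0,-0.08],[0,0,0]],[0.0,[-0.07,0,-0.08],[0,0,0]],[0.0,[-0.07,0,-0.08],[0,0,0]]])

```text
time: 11.48
tool_pos: [0.4506, 0.076, 0.209]
ee_rot: [-3.141, 0.0, 0.353]
wrist_force: [0.1, 0.7, -0.5]
width: 0.0773
finger_force: 0.0
```

Request:
drive_tool(series=[[0.0,[0,0,0],[0,0,0]],[0.0,[0,0,0],[0,0,0]]])

```text
time: 11.72
tool_pos: [0.4504, 0.076, 0.2085]
ee_rot: [-3.141, 0.002, 0.353]
wrist_force: [0.3, -0.1, 0.5]
width: 0.0574
finger_force: 0.0
```

```bash
python3 - <<'E'
from h import *
from bench import imaging,robot
o=robot.get_obs();c=imaging.get_calibration("wrist");print(o["time"],o["tool_pos"],o["ee_rot"],o["width"])
w=imaging.snapshot("wrist")[:,:,::-1];s=imaging.snapshot("scene")[:,:,::-1];cv2.imwrite("pics/w4.png",w);cv2.imwrite("pics/s4.png",s)
print(proj(c,[.5165,.1,.12]))
cv2.imwrite("pics/c4.png",np.hstack([cv2.resize(w[20:180,185:325],None,fx=2.8,fy=2.8),cv2.resize(s[160:288,280:392],None,fx=3.5,fy=3.5)]))
E
```

```text
11.725 [0.45044128 0.07597624 0.20847529] [-3.14097804e+00  2.10075008e-03  3.52994126e-01] 0.05742090326988076
(np.float64(261.31789008545877), np.float64(111.81575338003206))
```

View pics/c4.png

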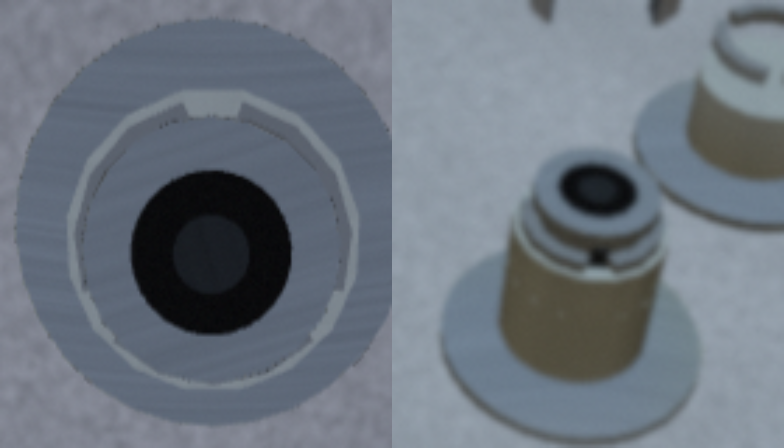

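The cup stands upright in the bore on its shoes. The wrist crop shows it concentric with the column, and the tool x axis is aligned with the front shoe. Closing the fingers and moving over shoe A.

Request:
drive_tool(series=[[0.0,[0.05,0,0],[0,0,0]],[0.0,[0.106,0,0],[0,0,0]],[0.0,[0.106,0,0.03],[0,0,0]],[0.0,[0.106,0,0.055],[0,0,0]],[0.0,[0.106,0,0.058],[0,0,0]]])

```text
time: 12.45
tool_pos: [0.5485, 0.1124, 0.1487]
ee_rot: [-3.14, 0.006, 0.353]
wrist_force: [0.9, -0.2, 0.3]
width: 0.0014
finger_force: 0.0
```

Request:
drive_tool(series=[[0.0,[0,0,0],[0,0,0]],[0.0,[0,0,0],[0,0,0]],[0.0,[0,0,0.001],[0,0,0]],[0.0,[0,0,0.002],[0,0,0]],[0.0,[0,0,0.003],[0,0,0]]])

```text
time: 13.08
tool_pos: [0.5498, 0.1124, 0.1488]
ee_rot: [3.141, -0.0, 0.353]
wrist_force: [-0.4, -0.0, -1.4]
width: 0.0004
finger_force: 0.0
```

Request:
drive_tool(series=[[0.0,[0,0,0.001],[0,0,0]],[0.0,[0,0,0.002],[0,0,0]],[0.0,[0,0,0.003],[0,0,0]],[0.0,[0,0,0.003],[0,0,0]]])

```text
time: 13.58
tool_pos: [0.5497, 0.1124, 0.1455]
ee_rot: [3.142, 0.0, 0.353]
wrist_force: [0.7, -0.6, 0.8]
width: 0.0005
finger_force: 0.0
```

Request:
drive_tool(series=[[0.0,[0,0,0.0005],[0,0,0]],[0.0,[0,0,0.001],[0,0,0]],[0.0,[0,0,0.001],[0,0,0]]])

```text
time: 13.95
tool_pos: [0.5499, 0.1125, 0.1451]
ee_rot: [3.141, -0.001, 0.353]
wrist_force: [-0.8, 0.4, 2.2]
width: 0.0005
finger_force: 1.1
```

Request:
drive_tool(series=[[0.0,[0,0,0.0005],[0,0,0]],[0.0,[0,0,0.001],[0,0,0]],[0.0,[0,0,0.001],[0,0,0]]])

```text
time: 14.32
tool_pos: [0.55, 0.1125, 0.145]
ee_rot: [3.141, -0.001, 0.353]
wrist_force: [-2.0, -0.4, 6.9]
width: 0.0002
finger_force: 3.0
```

Request:
drive_tool(series=[[0.0,[0,0,0.0005],[0,0,0]],[0.0,[0,0,0.001],[0,0,0]],[0.0,[0,0,0.001],[0,0,0]]])

```text
time: 14.7
tool_pos: [0.5501, 0.1125, 0.1447]
ee_rot: [3.141, -0.002, 0.353]
wrist_force: [-2.7, -0.0, 8.7]
width: 0.0006
finger_force: 4.2
```

Request:
drive_tool(series=[[0.0,[0,0,0.0007],[0,0,0]],[0.0,[0,0,0.0014],[0,0,0]],[0.0,[0,0,0.002],[0,0,0]],[0.0,[0,0,0.002],[0,0,0]]])

```text
time: 15.2
tool_pos: [0.5505, 0.1126, 0.1436]
ee_rot: [3.141, -0.003, 0.353]
wrist_force: [-2.4, -0.5, 11.3]
width: 0.0003
finger_force: 5.2
```

Request:
drive_tool(series=[[0.0,[0,0,-0.009],[0,0,0]],[0.0,[-0.028,0.0173,-0.009],[0,0,0]],[0.0,[-0.056,0.0346,-0.009],[0,0,0]],[0.0,[-0.056,0.0346,-0.0075],[0,0,0]],[0.0,[-0.056,0.0346,-0.006],[0,0,0]]])

```text
time: 15.82
tool_pos: [0.5096, 0.061, 0.1464]
ee_rot: [-3.141, -0.0, 0.353]
wrist_force: [0.3, 0.9, 0.8]
width: 0.0007
finger_force: 0.0
```

Request:
drive_tool(series=[[0.0,[0,0,0.0015],[0,0,0]],[0.0,[0,0,0.003],[0,0,0]],[0.0,[0,0,0.0045],[0,0,0]],[0.0,[0,0,0.006],[0,0,0]],[0.0,[0,0,0.006],[0,0,0]]])

```text
time: 16.45
tool_pos: [0.51, 0.061, 0.1427]
ee_rot: [3.141, -0.002, 0.353]
wrist_force: [-2.2, -0.8, 8.9]
width: 0.0003
finger_force: 4.0
```

Request:
drive_tool(series=[[0.0,[0,0,-0.009],[0,0,0]],[0.0,[0,-0.0346,-0.009],[0,0,0]],[0.0,[0,-0.0692,-0.009],[0,0,0]],[0.0,[0,-0.0692,-0.0075],[0,0,0]],[0.0,[0,-0.0692,-0.006],[0,0,0]]])

```text
time: 17.08
tool_pos: [0.4855, 0.1253, 0.1464]
ee_rot: [3.141, 0.0, 0.353]
wrist_force: [0.3, -0.3, -0.3]
width: 0.0006
finger_force: 0.0
```

Request:
drive_tool(series=[[0.0,[0,0,0.0015],[0,0,0]],[0.0,[0,0,0.003],[0,0,0]],[0.0,[0,0,0.0045],[0,0,0]],[0.0,[0,0,0.006],[0,0,0]],[0.0,[0,0,0.006],[0,0,0]]])

```text
time: 17.7
tool_pos: [0.4859, 0.1254, 0.1425]
ee_rot: [3.141, -0.002, 0.352]
wrist_force: [-2.6, 0.1, 8.1]
width: 0.0007
finger_force: 3.1
```

```bash
python3 - <<'E'
from bench import robot
o=robot.get_obs();print(o["tool_pos"],o["wrist_force"],o["wrist_torque"])
E
```

```text
[0.48586251 0.12543145 0.14246967] [-2.58420115  0.09460194  8.0712017 ] [ 0.03044262  0.3817695  -0.02886407]
```

Request:
drive_tool(series=[[0.0,[0,0,-0.009],[0,0,0]],[0.0,[0.028,0.0173,-0.009],[0,0,0]],[0.0,[0.056,0.0346,-0.009],[0,0,0]],[0.0,[0.056,0.0346,-0.0065],[0,0,0]],[0.0,[0.056,0.0346,-0.004],[0,0,0]]])

```text
time: 18.32
tool_pos: [0.549, 0.1124, 0.144]
ee_rot: [-3.141, 0.002, 0.353]
wrist_force: [0.0, -0.8, -1.1]
width: 0.0003
finger_force: 0.0
```

Request:
drive_tool(series=[[0.0,[0,0,0.0015],[0,0,0]],[0.0,[0,0,0.003],[0,0,0]],[0.0,[0,0,0.0045],[0,0,0]],[0.0,[0,0,0.006],[0,0,0]],[0.0,[0,0,0.006],[0,0,0]]])

```text
time: 18.95
tool_pos: [0.5497, 0.1127, 0.1418]
ee_rot: [3.14, -0.003, 0.353]
wrist_force: [-2.4, -0.1, 8.9]
width: -0.0
finger_force: 4.7
```

Request:
drive_tool(series=[[0.0,[0,0,-0.009],[0,0,0]],[0.0,[-0.028,0.0173,-0.009],[0,0,0]],[0.0,[-0.056,0.0346,-0.009],[0,0,0]],[0.0,[-0.056,0.0346,-0.0075],[0,0,0]],[0.0,[-0.056,0.0346,-0.006],[0,0,0]]])

```text
time: 19.58
tool_pos: [0.5094, 0.0612, 0.1447]
ee_rot: [-3.141, -0.001, 0.353]
wrist_force: [-1.0, 0.4, 0.4]
width: 0.0009
finger_force: 0.0
```

Request:
drive_tool(series=[[0.0,[0,0,0.0015],[0,0,0]],[0.0,[0,0,0.003],[0,0,0]],[0.0,[0,0,0.0045],[0,0,0]],[0.0,[0,0,0.006],[0,0,0]],[0.0,[0,0,0.006],[0,0,0]]])

```text
time: 20.2
tool_pos: [0.51, 0.0609, 0.1407]
ee_rot: [3.14, -0.002, 0.354]
wrist_force: [-3.0, -1.0, 8.5]
width: 0.0005
finger_force: 4.1
```

Request:
drive_tool(series=[[0.0,[0,0,-0.009],[0,0,0]],[0.0,[0,-0.0346,-0.009],[0,0,0]],[0.0,[0,-0.0692,-0.009],[0,0,0]],[0.0,[0,-0.0692,-0.0075],[0,0,0]],[0.0,[0,-0.0692,-0.006],[0,0,0]]])

```text
time: 20.82
tool_pos: [0.4855, 0.1254, 0.1444]
ee_rot: [3.141, 0.0, 0.353]
wrist_force: [0.3, -0.4, -0.6]
width: 0.0004
finger_force: 0.0
```

Request:
drive_tool(series=[[0.0,[0,0,0.0015],[0,0,0]],[0.0,[0,0,0.003],[0,0,0]],[0.0,[0,0,0.0045],[0,0,0]],[0.0,[0,0,0.006],[0,0,0]],[0.0,[0,0,0.006],[0,0,0]]])

```text
time: 21.45
tool_pos: [0.486, 0.1253, 0.1407]
ee_rot: [3.141, -0.002, 0.352]
wrist_force: [-3.5, 0.3, 8.7]
width: 0.0003
finger_force: 3.4
```

Request:
drive_tool(series=[[0.0,[0,0,-0.009],[0,0,0]],[0.0,[0.028,0.0173,-0.009],[0,0,0]],[0.0,[0.056,0.0346,-0.009],[0,0,0]],[0.0,[0.056,0.0346,-0.0065],[0,0,0]],[0.0,[0.056,0.0346,-0.004],[0,0,0]]])

```text
time: 22.08
tool_pos: [0.549, 0.1123, 0.142]
ee_rot: [-3.141, 0.002, 0.352]
wrist_force: [-0.1, 0.3, 0.9]
width: 0.0003
finger_force: 0.8
```

Request:
drive_tool(series=[[0.0,[0,0,0.0015],[0,0,0]],[0.0,[0,0,0.003],[0,0,0]],[0.0,[0,0,0.0045],[0,0,0]],[0.0,[0,0,0.006],[0,0,0]],[0.0,[0,0,0.006],[0,0,0]]])

```text
time: 22.7
tool_pos: [0.5497, 0.1126, 0.1393]
ee_rot: [3.14, -0.003, 0.353]
wrist_force: [-2.2, -0.6, 8.9]
width: 0.0004
finger_force: 4.0
```

Request:
drive_tool(series=[[0.0,[0,0,-0.009],[0,0,0]],[0.0,[-0.028,0.0173,-0.009],[0,0,0]],[0.0,[-0.056,0.0346,-0.009],[0,0,0]],[0.0,[-0.056,0.0346,-0.0075],[0,0,0]],[0.0,[-0.056,0.0346,-0.006],[0,0,0]]])

```text
time: 23.32
tool_pos: [0.5094, 0.0612, 0.1427]
ee_rot: [-3.141, -0.001, 0.353]
wrist_force: [0.2, -0.3, 0.3]
width: 0.0003
finger_force: 0.0
```

Request:
drive_tool(series=[[0.0,[0,0,0.0015],[0,0,0]],[0.0,[0,0,0.003],[0,0,0]],[0.0,[0,0,0.0045],[0,0,0]],[0.0,[0,0,0.006],[0,0,0]],[0.0,[0,0,0.006],[0,0,0]]])

```text
time: 23.95
tool_pos: [0.5098, 0.0609, 0.1386]
ee_rot: [3.14, -0.001, 0.354]
wrist_force: [-3.7, -0.8, 8.8]
width: 0.0004
finger_force: 4.1
```

Request:
drive_tool(series=[[0.0,[0,0,-0.009],[0,0,0]],[0.0,[0,-0.0346,-0.009],[0,0,0]],[0.0,[0,-0.0692,-0.009],[0,0,0]],[0.0,[0,-0.0692,-0.0075],[0,0,0]],[0.0,[0,-0.0692,-0.006],[0,0,0]]])

```text
time: 24.58
tool_pos: [0.4856, 0.1254, 0.1424]
ee_rot: [3.141, 0.0, 0.353]
wrist_force: [-0.3, -0.2, -0.1]
width: 0.0005
finger_force: 0.0
```

Request:
drive_tool(series=[[0.0,[0,0,0.0015],[0,0,0]],[0.0,[0,0,0.003],[0,0,0]],[0.0,[0,0,0.0045],[0,0,0]],[0.0,[0,0,0.006],[0,0,0]],[0.0,[0,0,0.006],[0,0,0]]])

```text
time: 25.2
tool_pos: [0.4861, 0.1252, 0.1387]
ee_rot: [3.141, -0.002, 0.352]
wrist_force: [-3.2, -0.3, 7.9]
width: 0.0006
finger_force: 3.3
```

Still sliding, so another round of the same.

Request:
drive_tool(series=[[0.0,[0,0,-0.009],[0,0,0]],[0.0,[0.028,0.0173,-0.009],[0,0,0]],[0.0,[0.056,0.0346,-0.009],[0,0,0]],[0.0,[0.056,0.0346,-0.0065],[0,0,0]],[0.0,[0.056,0.0346,-0.004],[0,0,0]]])

```text
time: 25.82
tool_pos: [0.5489, 0.1123, 0.1399]
ee_rot: [-3.141, 0.002, 0.353]
wrist_force: [0.0, 0.3, 0.2]
width: 0.0007
finger_force: 0.0
```

Request:
drive_tool(series=[[0.0,[0,0,0.0015],[0,0,0]],[0.0,[0,0,0.003],[0,0,0]],[0.0,[0,0,0.0045],[0,0,0]],[0.0,[0,0,0.006],[0,0,0]],[0.0,[0,0,0.006],[0,0,0]]])

```text
time: 26.45
tool_pos: [0.5493, 0.1127, 0.1383]
ee_rot: [3.141, -0.002, 0.353]
wrist_force: [-4.7, -0.6, 12.8]
width: 0.0006
finger_force: 5.9
```

Request:
drive_tool(series=[[0.0,[0,0,-0.009],[0,0,0]],[0.0,[-0.028,0.0173,-0.009],[0,0,0]],[0.0,[-0.056,0.0346,-0.009],[0,0,0]],[0.0,[-0.056,0.0346,-0.0075],[0,0,0]],[0.0,[-0.056,0.0346,-0.006],[0,0,0]]])

```text
time: 27.08
tool_pos: [0.5095, 0.0612, 0.1407]
ee_rot: [-3.141, -0.001, 0.353]
wrist_force: [0.1, -0.3, 0.2]
width: 0.0005
finger_force: 0.0
```

Request:
drive_tool(series=[[0.0,[0,0,0.0015],[0,0,0]],[0.0,[0,0,0.003],[0,0,0]],[0.0,[0,0,0.0045],[0,0,0]],[0.0,[0,0,0.006],[0,0,0]],[0.0,[0,0,0.006],[0,0,0]]])

```text
time: 27.7
tool_pos: [0.5097, 0.061, 0.1372]
ee_rot: [3.141, -0.001, 0.354]
wrist_force: [-5.1, -1.1, 10.7]
width: 0.0006
finger_force: 5.4
```

Request:
drive_tool(series=[[0.0,[0,0,-0.009],[0,0,0]],[0.0,[0,-0.0346,-0.009],[0,0,0]],[0.0,[0,-0.0692,-0.009],[0,0,0]],[0.0,[0,-0.0692,-0.0075],[0,0,0]],[0.0,[0,-0.0692,-0.006],[0,0,0]]])

```text
time: 28.32
tool_pos: [0.4856, 0.1254, 0.1404]
ee_rot: [3.141, 0.0, 0.353]
wrist_force: [-0.4, 0.8, 0.4]
width: 0.0008
finger_force: 0.1
```

Request:
drive_tool(series=[[0.0,[0,0,0.0015],[0,0,0]],[0.0,[0,0,0.003],[0,0,0]],[0.0,[0,0,0.0045],[0,0,0]],[0.0,[0,0,0.006],[0,0,0]],[0.0,[0,0,0.006],[0,0,0]]])

```text
time: 28.95
tool_pos: [0.4862, 0.1253, 0.1368]
ee_rot: [3.141, -0.003, 0.352]
wrist_force: [-1.4, 1.0, 8.2]
width: 0.0002
finger_force: 3.5
```

A and C seem to be meeting the seat (force rising, less travel). Next round in smaller steps.

Request:
drive_tool(series=[[0.0,[0,0,-0.009],[0,0,0]],[0.0,[0.028,0.0173,-0.009],[0,0,0]],[0.0,[0.056,0.0346,-0.009],[0,0,0]],[0.0,[0.056,0.0346,-0.0065],[0,0,0]],[0.0,[0.056,0.0346,-0.004],[0,0,0]]])

```text
time: 29.58
tool_pos: [0.5494, 0.1122, 0.1383]
ee_rot: [-3.142, 0.001, 0.352]
wrist_force: [0.0, -1.5, 6.3]
width: 0.001
finger_force: 3.4
```

Request:
drive_tool(series=[[0.0,[0,0,0.0015],[0,0,0]],[0.0,[0,0,0.003],[0,0,0]],[0.0,[0,0,0.004],[0,0,0]],[0.0,[0,0,0.0048],[0,0,0]],[0.0,[0,0,0.0048],[0,0,0]]])

```text
time: 30.2
tool_pos: [0.5495, 0.1124, 0.1381]
ee_rot: [3.14, -0.003, 0.353]
wrist_force: [-4.3, -1.4, 14.2]
width: 0.0007
finger_force: 6.8
```

Request:
drive_tool(series=[[0.0,[0,0,-0.009],[0,0,0]],[0.0,[-0.028,0.0173,-0.009],[0,0,0]],[0.0,[-0.056,0.0346,-0.009],[0,0,0]],[0.0,[-0.056,0.0346,-0.0075],[0,0,0]],[0.0,[-0.056,0.0346,-0.006],[0,0,0]]])

```text
time: 30.82
tool_pos: [0.5092, 0.0612, 0.1397]
ee_rot: [-3.141, -0.001, 0.353]
wrist_force: [0.4, 0.2, 0.1]
width: 0.0003
finger_force: 0.0
```

Request:
drive_tool(series=[[0.0,[0,0,0.0015],[0,0,0]],[0.0,[0,0,0.003],[0,0,0]],[0.0,[0,0,0.0045],[0,0,0]],[0.0,[0,0,0.006],[0,0,0]],[0.0,[0,0,0.006],[0,0,0]]])

```text
time: 31.45
tool_pos: [0.5098, 0.0613, 0.137]
ee_rot: [3.141, -0.002, 0.354]
wrist_force: [-5.7, -0.2, 12.2]
width: 0.0003
finger_force: 6.3
```

Request:
drive_tool(series=[[0.0,[0,0,-0.009],[0,0,0]],[0.0,[0,-0.0346,-0.009],[0,0,0]],[0.0,[0,-0.0692,-0.009],[0,0,0]],[0.0,[0,-0.0692,-0.0075],[0,0,0]],[0.0,[0,-0.0692,-0.006],[0,0,0]]])

```text
time: 32.08
tool_pos: [0.4856, 0.1253, 0.1395]
ee_rot: [3.141, 0.0, 0.353]
wrist_force: [0.2, 0.1, 0.2]
width: 0.0003
finger_force: 0.0
```

Request:
drive_tool(series=[[0.0,[0,0,0.0015],[0,0,0]],[0.0,[0,0,0.003],[0,0,0]],[0.0,[0,0,0.0045],[0,0,0]],[0.0,[0,0,0.006],[0,0,0]],[0.0,[0,0,0.006],[0,0,0]]])

```text
time: 32.7
tool_pos: [0.486, 0.1253, 0.1358]
ee_rot: [3.141, -0.002, 0.352]
wrist_force: [-2.9, -0.2, 8.1]
width: 0.0005
finger_force: 3.3
```

Request:
drive_tool(series=[[0.0,[0,0,0.0005],[0,0,0]],[0.0,[0,0,0.001],[0,0,0]],[0.0,[0,0,0.001],[0,0,0]]])

```text
time: 33.08
tool_pos: [0.486, 0.1253, 0.1351]
ee_rot: [3.141, -0.002, 0.352]
wrist_force: [-2.6, -0.3, 8.5]
width: 0.0004
finger_force: 3.6
```

```bash
python3 - <<'E'
from h import *
from bench import imaging,robot
s=imaging.snapshot("scene")[:,:,::-1];cv2.imwrite("pics/s5.png",s)
s4=cv2.imread("pics/s4.png")
cv2.imwrite("pics/c5.png",np.hstack([cv2.resize(i[175:245,305:365],None,fx=6.5,fy=6.5,interpolation=cv2.INTER_CUBIC) for i in(s4,s)]))
o=robot.get_obs();print(o["tool_pos"],o["wrist_force"],o["wrist_torque"])
E
```

```text
[0.4859438  0.12523562 0.1350317 ] [-2.51175371  0.33533139  8.39768108] [-0.02612198  0.47364663  0.00487232]
```

View pics/c5.png

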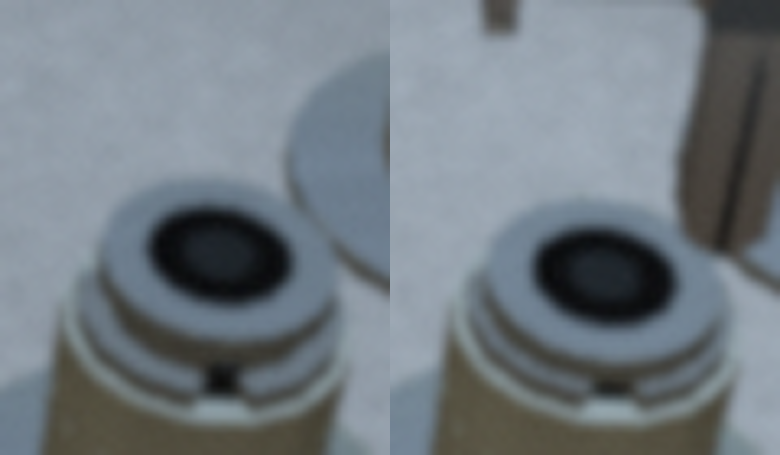

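B still slides at about 8 N and reads lower than A, so I'll bring A down next and watch the force.

Request:
drive_tool(series=[[0.0,[0,0,-0.01],[0,0,0]],[0.0,[0.028,0.0173,-0.01],[0,0,0]],[0.0,[0.056,0.0346,-0.01],[0,0,0]],[0.0,[0.056,0.0346,-0.0075],[0,0,0]],[0.0,[0.056,0.0346,-0.006],[0,0,0]]])

```text
time: 33.75
tool_pos: [0.5491, 0.1123, 0.1382]
ee_rot: [-3.141, 0.002, 0.353]
wrist_force: [0.3, -1.7, 2.4]
width: 0.0006
finger_force: 1.7
```

Request:
drive_tool(series=[[0.0,[0,0,0.002],[0,0,0]],[0.0,[0,0,0.004],[0,0,0]],[0.0,[0,0,0.005],[0,0,0]],[0.0,[0,0,0.0055],[0,0,0]],[0.0,[0,0,0.0055],[0,0,0]]])

```text
time: 34.38
tool_pos: [0.5492, 0.1124, 0.138]
ee_rot: [3.14, -0.002, 0.353]
wrist_force: [-5.1, -2.3, 14.8]
width: 0.0007
finger_force: 7.5
```

```bash
python3 - <<'E'
from h import *
from bench import imaging,robot
o=robot.get_obs();print(o["tool_pos"],o["wrist_force"],o["wrist_torque"])
for n in("s4","s5"):
    g=cv2.cvtColor(cv2.imread(f"pics/{n}.png"),cv2.COLOR_BGR2GRAY)
    m=np.zeros_like(g);m[200:226,322:356]=(g[200:226,322:356]<70)
    N,l,st,ce=cv2.connectedComponentsWithStats(m);j=np.argmax(st[1:,4])+1
    M=cv2.moments((l==j).astype(np.uint8),True);a=np.array([[M["mu20"],M["mu11"]],[M["mu11"],M["mu02"]]])/M["m00"];w,v=np.linalg.eigh(a)
    print(n,ce[j],st[j],np.sqrt(w[0]/w[1]),np.degrees(np.arctan2(v[1,1],v[0,1])))
E
```

```text
[0.54915486 0.11236224 0.13797211] [-5.10114574 -2.2804957  14.81992229] [-0.38008082  1.20322248 -0.03078728]
s4 [338.41923077 213.90384615] [328 207  22  15 260] 0.6547455039666222 -167.8563634773558
s5 [337.54085603 217.07782101] [327 210  22  15 257] 0.6613972707169493 -169.20043348224044
```

Request:
drive_tool(series=[[0.0,[0,0,0.0005],[0,0,0]],[0.0,[0,0,0.001],[0,0,0]],[0.0,[0,0,0.001],[0,0,0]],[0.0,[0,0,0.001],[0,0,0]]])

```text
time: 34.88
tool_pos: [0.5492, 0.1124, 0.1379]
ee_rot: [3.14, -0.003, 0.353]
wrist_force: [-7.3, -1.9, 17.8]
width: 0.0005
finger_force: 9.1
```

A is rigid at 17.8 N, so it's on the seat. I'll hover over B and check the cup's tilt from the seal ellipse, using the cup's picture on the counter as the level reference.

Request:
drive_tool(series=[[0.0,[0,0,-0.011],[0,0,0]],[0.0,[-0.028,-0.0173,-0.011],[0,0,0]],[0.0,[-0.056,-0.0346,-0.011],[0,0,0]],[0.0,[-0.056,-0.0346,-0.0085],[0,0,0]],[0.0,[-0.056,-0.0346,-0.0075],[0,0,0]]])

```text
time: 35.5
tool_pos: [0.4855, 0.1256, 0.1397]
ee_rot: [3.141, -0.001, 0.353]
wrist_force: [0.4, -0.3, 0.8]
width: 0.0
finger_force: 0.0
```

```bash
cat >tilt.py <<'E'
from h import *
from bench import imaging
def ell(g,box):
    u0,u1,v0,v1=box;h=g[v0:v1,u0:u1].astype(float)
    h=cv2.resize(h,None,fx=8,fy=8,interpolation=cv2.INTER_CUBIC)
    N,l,st,ce=cv2.connectedComponentsWithStats((h<88).astype(np.uint8));j=np.argmax(st[1:,4])+1
    cn=max(cv2.findContours((l==j).astype(np.uint8),cv2.RETR_EXTERNAL,cv2.CHAIN_APPROX_NONE)[0],key=len)
    (x,y),(a,b),t=cv2.fitEllipse(cn);return np.array([min(a,b)/max(a,b),(t-90)/57.3]),((x+.5)/8-.5+u0,(y+.5)/8-.5+v0)
cs=imaging.get_calibration("scene")
def model(P,tx,ty):
    th=np.linspace(0,2*np.pi,200);C=np.c_[.021*np.cos(th),.021*np.sin(th),0*th]
    C=R.from_rotvec([tx,ty,0]).apply(C)+P;q=np.array([proj(cs,p) for p in C],np.float32)
    _,(a,b),t=cv2.fitEllipse(q*8);return np.array([min(a,b)/max(a,b),(t-90)/57.3])
def tilt(g,box,z):
    m,c=ell(g,box);P=onz(cs,*c,z);f0=model(P,0,0);J=np.c_[(model(P,.05,0)-f0)/.05,(model(P,0,.05)-f0)/.05]
    return m,f0,c,np.linalg.solve(J,m-f0)
E
python3 - <<'E'
from tilt import *
from bench import robot
G=lambda n:cv2.cvtColor(cv2.imread(n),cv2.COLOR_BGR2GRAY)
s=np.mean([imaging.snapshot("scene") for _ in range(4)],0).astype(np.uint8)[:,:,::-1];cv2.imwrite("pics/s6.png",s)
for n,b,z in(("pics/scene0.png",(168,206,198,228),.03),("pics/s4.png",(320,358,200,228),.1195),("pics/s5.png",(320,358,203,231),.112),("pics/s6.png",(320,358,203,231),.112)):
    m,f,c,t=tilt(G(n),b,z);print(n,m.round(4),f.round(4),np.round(c,2),"rotvec xy",t.round(4))
print(robot.get_obs()["tool_pos"],robot.get_obs()["time"])
E
```

```text
pics/scene0.png [ 0.6709 -0.1289] [ 0.6653 -0.1301] [187.34 213.57] rotvec xy [-0.0052  0.0057]
pics/s4.png [0.6736 0.2001] [0.6543 0.1901] [338.36 213.9 ] rotvec xy [-0.011   0.0256]
pics/s5.png [0.6757 0.1993] [0.66   0.1923] [337.53 217.13] rotvec xy [-0.008   0.0211]
pics/s6.png [0.6745 0.1863] [0.6601 0.1921] [337.45 217.14] rotvec xy [0.0022 0.0206]
[0.48595997 0.12537256 0.13965793] 35.7
```

The images show B is not low; the A side is slightly low (about 0.015 rad). So A and C are on the seat and B still has some way to go.

Request:
drive_tool(series=[[0.0,[0,0,0.002],[0,0,0]],[0.0,[0,0,0.004],[0,0,0]],[0.0,[0,0,0.006],[0,0,0]],[0.0,[0,0,0.0075],[0,0,0]],[0.0,[0,0,0.0075],[0,0,0]]])

```text
time: 36.33
tool_pos: [0.4858, 0.1258, 0.1344]
ee_rot: [3.141, -0.002, 0.353]
wrist_force: [-1.9, -0.3, 7.4]
width: 0.0002
finger_force: 3.4
```

Request:
drive_tool(series=[[0.0,[0,0,0.0005],[0,0,0]],[0.0,[0,0,0.001],[0,0,0]],[0.0,[0,0,0.001],[0,0,0]],[0.0,[0,0,0.001],[0,0,0]]])

```text
time: 36.83
tool_pos: [0.486, 0.1258, 0.1342]
ee_rot: [3.141, -0.003, 0.353]
wrist_force: [-2.3, -0.1, 10.3]
width: 0.0006
finger_force: 4.4
```

Request:
drive_tool(series=[[0.0,[0,0,0.0005],[0,0,0]],[0.0,[0,0,0.001],[0,0,0]],[0.0,[0,0,0.001],[0,0,0]],[0.0,[0,0,0.001],[0,0,0]]])

```text
time: 37.33
tool_pos: [0.486, 0.1258, 0.1339]
ee_rot: [3.141, -0.003, 0.353]
wrist_force: [-4.8, -0.0, 13.2]
width: 0.0007
finger_force: 5.6
```

```bash
python3 - <<'E'
from tilt import *
from bench import robot
s=np.mean([imaging.snapshot("scene") for _ in range(4)],0).astype(np.uint8)[:,:,::-1];cv2.imwrite("pics/s7.png",s)
print(tilt(cv2.cvtColor(s,cv2.COLOR_BGR2GRAY),(320,358,203,231),.111),robot.get_obs()["wrist_force"],robot.get_obs()["tool_pos"])
E
```

```text
(array([0.67138046, 0.19290704]), array([0.66014088, 0.19220229]), (337.46457290649414, 217.17044734954834), array([-0.00238443,  0.01560882])) [-4.40855959 -0.37374055 13.77746591] [0.48602566 0.12580175 0.13393338]
```

```bash
python3 - <<'E'
from h import *
from bench import imaging
s=cv2.imread("pics/s7.png");w=imaging.snapshot("wrist")[:,:,::-1];cv2.imwrite("pics/w7.png",w);t=imaging.snapshot("top")[:,:,::-1]
a=cv2.resize(s[175:245,300:370],(400,400),interpolation=cv2.INTER_CUBIC);b=cv2.resize(w[120:320,160:360],(400,400))
cv2.imwrite("pics/c7.png",np.hstack([a,b]))
E
```

```text
(no output)
```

View pics/c7.png

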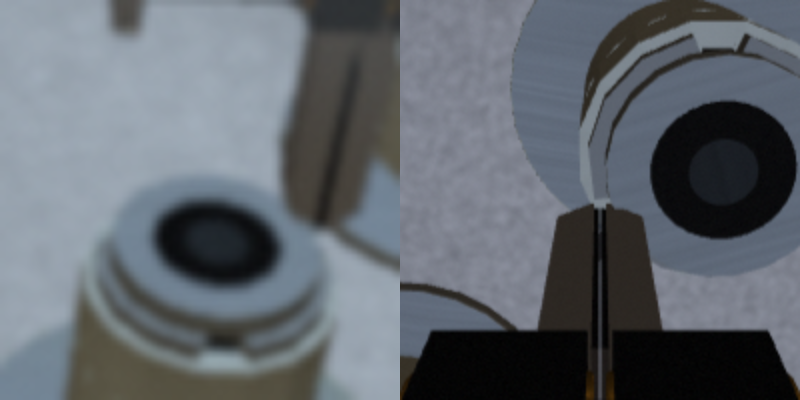

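The tip is on the flange rim at B, with one finger overlapping at crop (620,210). I'll cross-check the tilt with the wrist view.

```bash
python3 - <<'E'
import tilt as T
from tilt import *
T.cs=imaging.get_calibration("wrist")
g=cv2.cvtColor(cv2.imread("pics/w7.png"),cv2.COLOR_BGR2GRAY)
T_box=(278,364,162,246)
h=g[T_box[2]:T_box[3],T_box[0]:T_box[1]]
import numpy as np
def ell(g,box):
    u0,u1,v0,v1=box;l=cv2.resize(g[v0:v1,u0:u1],None,fx=4,fy=4,interpolation=cv2.INTER_CUBIC)
    cn=max(cv2.findContours((l<70).astype(np.uint8),cv2.RETR_EXTERNAL,cv2.CHAIN_APPROX_NONE)[0],key=len)
    (x,y),(a,b),t=cv2.fitEllipse(cn);return np.array([min(a,b)/max(a,b),(t-90)/57.3]),((x+.5)/4-.5+u0,(y+.5)/4-.5+v0)
T.ell=ell
print(T.tilt(g,T_box,.1125))
from bench import robot
o=robot.get_obs();print(o["time"],o["wrist_force"])
E
```

```text
(array([ 0.92595451, -0.35768599]), array([ 0.9235587 , -0.37726078]), (321.26045989990234, 204.48932647705078), array([-0.00998603, -0.00032227]))
37.625 [-4.18552293  0.47256754 14.05683443]
```

Both views give tilt of about 0.01 rad, so the cup is square and B is now firm. Press C firm as well.

Request:
drive_tool(series=[[0.0,[0,0,-0.013],[0,0,0]],[0.0,[0,0.0346,-0.013],[0,0,0]],[0.0,[0,0.0692,-0.013],[0,0,0]],[0.0,[0,0.0692,-0.0105],[0,0,0]],[0.0,[0,0.0692,-0.009],[0,0,0]]])

```text
time: 38.25
tool_pos: [0.5088, 0.0611, 0.1388]
ee_rot: [-3.141, 0.001, 0.353]
wrist_force: [-0.8, 0.1, 0.1]
width: 0.0005
finger_force: 0.0
```

Request:
drive_tool(series=[[0.0,[0,0,0.002],[0,0,0]],[0.0,[0,0,0.004],[0,0,0]],[0.0,[0,0,0.0055],[0,0,0]],[0.0,[0,0,0.0065],[0,0,0]],[0.0,[0,0,0.0065],[0,0,0]]])

```text
time: 38.88
tool_pos: [0.5093, 0.0613, 0.1367]
ee_rot: [3.14, -0.002, 0.354]
wrist_force: [-6.0, -0.6, 15.1]
width: 0.0006
finger_force: 7.2
```

Request:
drive_tool(series=[[0.0,[0,0,-0.02],[0,0,0]],[0.0,[-0.03,-0.0346,-0.05],[0,0,0]],[0.0,[-0.05,-0.0346,-0.07],[0,0,0]],[0.0,[-0.05,-0.0346,-0.07],[0,0,0]],[0.0,[-0.05,-0.0346,-0.07],[0,0,0]]])

```text
time: 39.5
tool_pos: [0.4503, 0.0762, 0.202]
ee_rot: [-3.141, 0.001, 0.353]
wrist_force: [-0.5, -0.7, -0.2]
width: 0.0004
finger_force: 0.0
```

```bash
cat > t2.py <<'E'
import tilt as T
from tilt import *
from bench import robot
def ell(g,box,k=4):
    u0,u1,v0,v1=box;l=cv2.resize(g[v0:v1,u0:u1],None,fx=k,fy=k,interpolation=cv2.INTER_CUBIC)
    cn=max(cv2.findContours((l<70).astype(np.uint8),cv2.RETR_EXTERNAL,cv2.CHAIN_APPROX_NONE)[0],key=len)
    (x,y),(a,b),t=cv2.fitEllipse(cn);return np.array([min(a,b)/max(a,b),(t-90)/57.3]),((x+.5)/k-.5+u0,(y+.5)/k-.5+v0)
o=robot.get_obs();print(o["time"],o["tool_pos"])
s=np.mean([imaging.snapshot("scene") for _ in range(4)],0).astype(np.uint8)[:,:,::-1]
print("scene",T.tilt(cv2.cvtColor(s,cv2.COLOR_BGR2GRAY),(320,358,203,231),.1125))
c=imaging.get_calibration("wrist");w=imaging.snapshot("wrist")[:,:,::-1];cv2.imwrite("pics/w8.png",w);cv2.imwrite("pics/s8.png",s)
T.cs=c;T.ell=ell;p=np.array(proj(c,[.516,.1,.1125])).astype(int);print(p)
print("wrist",T.tilt(cv2.cvtColor(w,cv2.COLOR_BGR2GRAY),(p[0]-40,p[0]+40,max(p[1]-40,0),p[1]+40),.1125))
cv2.imwrite("pics/c8.png",np.hstack([cv2.resize(s[175:255,290:370],(400,400),interpolation=cv2.INTER_CUBIC),cv2.resize(w[max(p[1]-80,0):max(p[1]-80,0)+160,p[0]-80:p[0]+80],(400,400))]))
E
python3 t2.py
```

```text
39.5 [0.45029618 0.07622536 0.20195967]
scene (array([0.68031275, 0.18841236]), array([0.6601852 , 0.19215808]), (337.4304447174072, 217.1847505569458), array([-0.00040321,  0.02847822]))
[260 112]
wrist (array([ 0.97164316, -1.56081722]), array([ 0.97103357, -1.54918342]), (np.float64(260.99530029296875), np.float64(107.53741073608398)), array([-0.01273053, -0.01833193]))
```

View pics/c8.png

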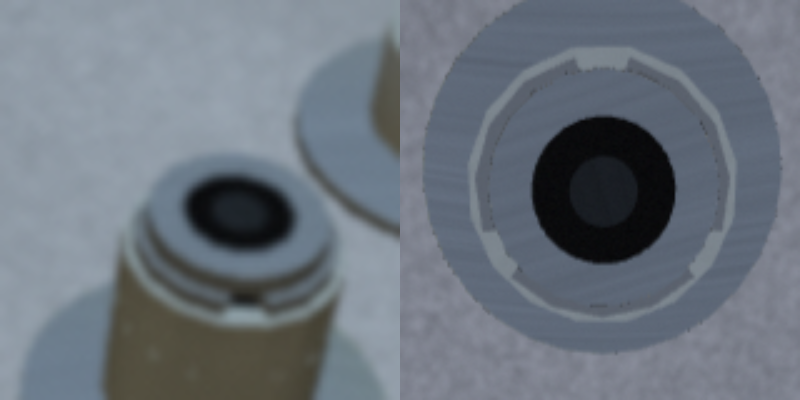

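Cup looks square and concentric in both views. A final firm check at B and then C.

Request:
drive_tool(series=[[0.0,[0.03,-0.02,0.02],[0,0,0]],[0.0,[0.05,-0.0346,0.05],[0,0,0]],[0.0,[0.05,-0.0346,0.06],[0,0,0]],[0.0,[0.05,-0.0346,0.0635],[0,0,0]],[0.0,[0.05,-0.0346,0.0635],[0,0,0]]])

```text
time: 40.38
tool_pos: [0.4854, 0.125, 0.14]
ee_rot: [3.141, -0.001, 0.352]
wrist_force: [0.7, -0.1, -0.5]
width: 0.0006
finger_force: 0.0
```

Request:
drive_tool(series=[[0.0,[0,0,0.002],[0,0,0]],[0.0,[0,0,0.004],[0,0,0]],[0.0,[0,0,0.006],[0,0,0]],[0.0,[0,0,0.008],[0,0,0]],[0.0,[0,0,0.009],[0,0,0]]])

```text
time: 41.0
tool_pos: [0.4861, 0.1256, 0.134]
ee_rot: [3.14, -0.003, 0.353]
wrist_force: [-5.1, -0.3, 15.6]
width: 0.0007
finger_force: 6.3
```

Request:
drive_tool(series=[[0.0,[0,0,0.0005],[0,0,0]],[0.0,[0,0,0.001],[0,0,0]],[0.0,[0,0,0.001],[0,0,0]]])

```text
time: 41.38
tool_pos: [0.4862, 0.1256, 0.1339]
ee_rot: [3.14, -0.004, 0.353]
wrist_force: [-5.0, -1.5, 15.6]
width: 0.0003
finger_force: 6.7
```

Request:
drive_tool(series=[[0.0,[0,0,-0.012],[0,0,0]],[0.0,[0.005,0.0087,-0.012],[0,0,0]],[0.0,[0.005,0.0087,-0.009],[0,0,0]],[0.0,[0.005,0.0087,-0.0065],[0,0,0]],[0.0,[0.005,0.0087,-0.0065],[0,0,0]]])

```text
time: 42.0
tool_pos: [0.4937, 0.1186, 0.1381]
ee_rot: [3.14, -0.002, 0.352]
wrist_force: [-3.5, -1.6, 11.2]
width: 0.0004
finger_force: 5.9
```

Request:
drive_tool(series=[[0.0,[0,0,0.001],[0,0,0]],[0.0,[0,0,0.002],[0,0,0]],[0.0,[0,0,0.002],[0,0,0]]])

```text
time: 42.38
tool_pos: [0.4937, 0.1186, 0.138]
ee_rot: [3.14, -0.003, 0.352]
wrist_force: [-6.3, -1.3, 18.5]
width: 0.0002
finger_force: 9.4
```

At B further in, the flange reads 0.138 and is rigid, the same as A, so the outer B reading came from the tip's edge at the rim. Checking C the same way.

Request:
drive_tool(series=[[0.0,[0,0,-0.01],[0,0,0]],[0.0,[0,0.026,-0.01],[0,0,0]],[0.0,[0,0.052,-0.01],[0,0,0]],[0.0,[0,0.052,-0.007],[0,0,0]],[0.0,[0,0.052,-0.005],[0,0,0]]])

```text
time: 43.0
tool_pos: [0.5105, 0.0704, 0.1382]
ee_rot: [-3.141, 0.002, 0.353]
wrist_force: [-1.6, -1.5, 5.3]
width: 0.0004
finger_force: 2.8
```

Request:
drive_tool(series=[[0.0,[0,0,0.001],[0,0,0]],[0.0,[0,0,0.002],[0,0,0]],[0.0,[0,0,0.003],[0,0,0]],[0.0,[0,0,0.004],[0,0,0]],[0.0,[0,0,0.004],[0,0,0]]])

```text
time: 43.62
tool_pos: [0.5105, 0.0704, 0.1381]
ee_rot: [3.14, -0.0, 0.354]
wrist_force: [-6.5, -2.6, 14.9]
width: 0.0001
finger_force: 7.0
```

A, B and C all stand at 0.138 m and rigid, so the cup is seated square. Retreat and hand in.

Request:
drive_tool(series=[[0.0,[0,0,-0.04],[0,0,0]],[0.0,[0,0,-0.08],[0,0,0]],[0.0,[0,0,-0.1],[0,0,0]],[0.0,[0,0,-0.1],[0,0,0]],[0.0,[0,0,-0.1],[0,0,0]]])

```text
time: 44.25
tool_pos: [0.5103, 0.0709, 0.2332]
ee_rot: [-3.141, 0.002, 0.354]
wrist_force: [-0.4, 0.5, -0.4]
width: 0.0005
finger_force: 0.0
```

```bash
python3 -c "
from bench import robot
print(robot.get_obs()['wrist_force']);print(robot.close_job())"
```

```text
[-0.38892675  0.48387303 -0.35024989]
the job is handed in; nothing more can be done
None
```

I handed the job in at about 44 s with the cup in the far stand's bore, firm on the seat ring: all three rim points stopped at the same height (0.138 m, within 0.2 mm), and the hardest push I read was about 20 N. The hand-in returned no verdict.

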